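# Index the sample carousel to the code reader

### The job

Turn the handwheel of the blue sample carousel by its upright black handle to bring the red-lidded jar round to the stop in front of the code reader. One full turn of the handwheel moves the dial on by one of its six pockets, so count how many pockets the jar is away and give the wheel that many whole turns, either way round. Leave the jar standing in its pocket without pushing or lifting it by hand, and let go of the handle when it is there.

Things in the scene. Friction and masses are not known exactly. Their poses are not given: they have to be found in the camera images.
- handle (a point): Black revolving handle of the handwheel: an upright sleeve, 22 mm diameter, 56 mm tall, spinning freely on its pin, so it can be pinched from above and led round without turning the gripper. This point is on its axis, 25 mm below its top, 34 mm above the wheel's rim. It circles the hub at radius 55 mm, any number of times; leading it takes 2 to 4 N and the wheel stays where left.
- hub (a point): Level steel handwheel, rim 122 mm across, on a blue gear housing 125 mm square. This point is on the wheel's vertical axis at the top of its hub, 96 mm above the work surface (rim top 91 mm). One full turn of the wheel turns the dial 60 degrees in the same sense seen from above (wheel clockwise, dial clockwise), with no play.
- jar_red: Red-lidded white jar, 56 mm diameter, 75 mm tall; origin at the centre of its underside, z up. It stands loose between four low pins in one of six pockets, 60 degrees apart at radius 100 mm on a level aluminium dial 280 mm across, its top 57 mm above the work surface. Other jars have other lids; one pocket is empty. It starts one or two pockets from the code reader, on either side.
- spot (a point): Stop before the code reader (black box, yellow stripe, on a post at the end of the blue base): the point, fixed to the base at dial-top height, where the centre of the jar's underside must come. A black-lidded jar is there at first. From above, hub, dial centre and this point lie on a straight line in that order: dial centre 270 mm from the hub, 100 mm from this point.
There are look-alikes about, which are no part of the job. What is shaped like the jar_red but purple is not meant.

How it is judged:
At the end, for the whole second after the job is handed in: The red-lidded jar stands upright (within 10 degrees) and at rest in its pocket on the dial, its middle within 16 mm of the stop in front of the code reader (horizontal distance between jar_red and spot below 0.016 m and angle between jar_red's own z axis and vertical below 0.17 rad and height (world z) of jar_red between 0.05 and 0.064 m and linear speed of jar_red below 0.02 m/s); the robot touches nothing.
It fails at once if the red-lidded jar is lifted out of its pocket (height (world z) of jar_red above 0.072 m).
It fails at once if the red-lidded jar is pushed by the robot (contact force between the arm and jar_red above 2 N).
It fails at once if the red-lidded jar is pushed or gripped by the fingers (contact force between the fingers and jar_red above 2 N).
It also fails if it takes over 56 s, if anything falls off the work surface, if the arm or the gripper's body presses on something with over 40 N, if the wrist force passes 120 N, or if a joint passes its speed limit or range.

### The arm

A 6-joint arm with a two-finger parallel gripper is mounted at the origin on the work surface. World frame = base frame: x ahead of the robot, y to its left, z up, the work surface at z = 0. Lengths are in m, angles in rad, forces in N, time in s.
With the tool pointing down it reaches from about 0.25 to 0.725 m from the base axis. Payload 4 kg.
Tool frame: the origin (TCP) lies midway between the tips of the shut fingers; the grasp point (between the pads) lies 19 mm behind it (bot.grip_point_offset is the distance from the TCP to the grasp point, in m); z points along the fingers, y is the line along which they close (so a half turn about z gives the same grasp; the last joint's range is limited). The gripper opens to 85 mm and grips with 20 to 120 N. Pads are 22 mm wide; open, the fingers measure 114 mm over their backs; the gripper's body (76 mm by 85 mm) begins 54 mm behind the grasp point. The pads swing forward as they close: fully open they stand 13 mm farther back than shut.
Start: joints at [0, 0.241, 0.005, 1.335, 0, 1.571], TCP at [0.5, -0, 0.231] pointing down, gripper open.
Joint ranges: [-2.72, 2.72], [-1.05, 1.87], [-1.09, 1.28], [-1.99, 2.15], [-1.42, 1.44], [-3.14, 3.14]. Speed limits (rad/s): [2.79, 2.79, 3.14, 3.14, 3.14, 3.14].

### API

Orientations are given as a unit quaternion [x, y, z, w].
In Python, from workcell import bot gives the robot as it stands.
- The arm moves only by the tool step_arm, never from a script. Its argument "targets" is text: rows parted by semicolons, each of 7 numbers parted by spaces: the opening, from -1 (shut) to 1 (fully open), so that 0 is half open, then the shift along the world's x, y, z normalised to -1 to 1, where 1 is 0.5 m, then the turn, a rotation vector about the world's x, y, z normalised to -1 to 1, where 1 is pi/4 rad. In form: gripper x y z wx wy wz; .... A call has 1 to 10 rows; each row is the pose to reach, as a shift and turn from the pose commanded when the call began; what a row does not reach only later rows make up. A row lasts 1/12 s, in which the tool goes at most 41.7 mm and 7.16 degrees, less where a joint would pass 70% of its speed; a pose out of reach is approached as far as the arm can. A call with a number of a shift or a turn outside -1 to 1 is refused whole. A call with a gripper value outside its range is refused whole. The fingers move at their own pace and stop on an object; the grip force is fixed at half the most. Time passes only in rows, so rows that repeat a pose let the fingers close. It gives the time, the measured TCP pose, the force, the opening and the grip force at its end, in the units of the state.
- bot.get_obs(): the state, without advancing time (a new reading comes with each control period).
- bot.camera(name): name is "scene" or "side" or "wrist"; returns the picture (400x640x3 uint8, red, green, blue); there is no depth.
- bot.camera_info(name): a dict with "vertical_fov" (degrees; the focal length in pixels is half the picture's height over the tangent of half this angle, whatever the lens; pixels are square), "cx", "cy" (the principal point, pixels), "pose" (4x4, takes a point from camera to world coordinates). Camera axes: x right, y up, looking along -z (the intrinsics and any distortion apply to the point x, -y, -z); pixel columns grow to the right and rows downward; lengths in m; the calibration is good to about 2 mm. The wrist camera is an equidistant fisheye: a pixel r from the principal point sees the ray r / f radians off the axis. A picture is of the moment at which its call begins: read the wrist's pose just before it. camera_info takes no time and is no camera call; for the wrist camera it gives the pose at the moment of the call.
- bot.job_done(): hands the job in; it is judged then, once.
The state is a dict: "clock": time; "joint_pos": joint angles; "joint_vel": joint speeds; "tau": joint torques, N m; "eef_pos": TCP position; "tool_rot": TCP orientation; "ft_force": force on the tool from outside, world axes, zero at the start; "ft_torque": the same for the moment, N m; "grip_width": finger opening in m; "grasp_force": force on a finger pad.
Only numpy, scipy, OpenCV 4.12 (cv2) and the standard library are available. Lean on these libraries where they do the work, as an engineer would, in place of code of your own. Each camera call takes 0.05 s, during which the arm holds its last target. There are 200 camera calls.

## Working session

There is one attempt and no reset: what is moved stays moved. The work goes in short steps, Python scripts to look and compute and a tool call to move; the robot and the scene stay as the last step left them, time stands still between calls to the robot, and variables do not carry over. Pictures are saved under pics/ and viewed, at most 10 in all, crops included, and the job is handed in when it is done.

Besides the shell and the picture viewer there is one more tool, called after "Emit:" by a JSON object that holds its "name" and its "arguments", one argument or row to a line. step_arm: Moves the arm, as the interface text tells. Scaled input: -1 to 1 covers 0.5 m each way for a shift and pi/4 rad each way for a turn. Its arguments: {"type":"object","properties":{"targets":{"type":"string"}},"required":["targets"]}

```bash
mkdir -p pics; python3 - <<'E'
from workcell import bot
import cv2,numpy as np
for n in ["scene","side"]:
    im=bot.camera(n); cv2.imwrite(f"pics/{n}0.png",im[:,:,::-1]); i=bot.camera_info(n); print(n,i["vertical_fov"],i["cx"],i["cy"],np.round(i["pose"],3).tolist())
print(bot.get_obs())
E
```

```text
scene 46.7776456663831 314.5872856219447 204.1172664954659 [[-0.82, -0.438, 0.368, 1.022], [0.572, -0.61, 0.549, 0.645], [-0.016, 0.66, 0.751, 0.882], [0.0, 0.0, 0.0, 1.0]]
side 51.53266133983212 319.39269185200544 198.88066717811319 [[-0.969, 0.187, -0.161, 0.52], [-0.247, -0.732, 0.635, 0.542], [0.001, 0.655, 0.756, 0.672], [0.0, 0.0, 0.0, 1.0]]
{'clock': 0.1, 'joint_pos': array([1.26015891e-05, 2.41348907e-01, 3.88559048e-03, 1.33515602e+00,
       4.88219899e-06, 1.57080922e+00]), 'joint_vel': array([-7.94070724e-05, -1.25988526e-03,  2.35346068e-03, -4.15925915e-04,
       -7.76084254e-04,  2.20061674e-04]), 'tau': array([-3.57412864e-04, -3.73140085e+01,  2.53010201e+01,  1.07858295e-02,
        2.43542411e-05, -2.54672034e-05]), 'eef_pos': array([4.99464993e-01, 7.77580000e-06, 2.30506483e-01]), 'tool_rot': array([ 7.07106592e-01,  7.07106383e-01, -6.42811735e-04, -6.46247538e-04]), 'ft_force': array([ 0.23695754,  0.3872632 , -0.46650722]), 'ft_torque': array([ 0.0318946 , -0.01884041, -0.095878  ]), 'grasp_force': 0.0, 'grip_width': 0.08531669304076929}
```

View pics/scene0.png

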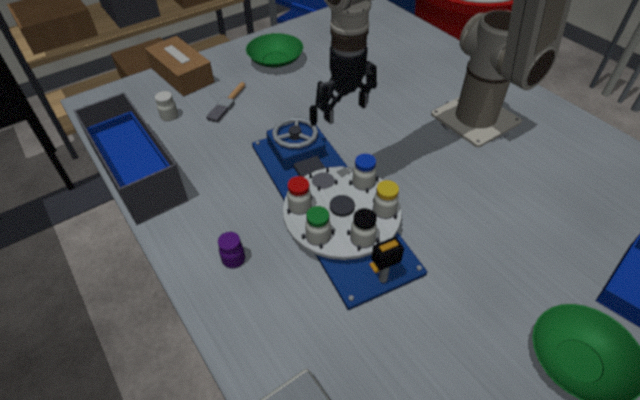

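View pics/side0.png

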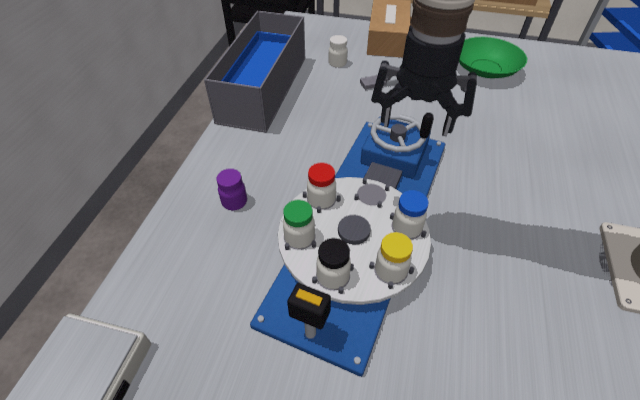

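Both views show red (side 322,175), then green (298,213), then black (333,253) at the reader. Going red to green to black is counter-clockwise from above, so it needs two counter-clockwise turns. The handle is at about side (427,125).

```bash
cat > h.py <<'E'
from workcell import bot
import cv2,numpy as np
def ray(i,u,v,fish=False):
    f=200/np.tan(np.radians(i["vertical_fov"]/2)); x,y=(u-i["cx"])/f,(v-i["cy"])/f
    if fish:
        r=np.hypot(x,y); s=np.sin(r)/max(r,1e-9); d=np.array([x*s,-y*s,-np.cos(r)])
    else: d=np.array([x,-y,-1.])
    P=np.array(i["pose"]); return P[:3,3],P[:3,:3]@d/np.linalg.norm(d)
def plane(i,u,v,z,fish=False):
    o,d=ray(i,u,v,fish); return o+d*(z-o[2])/d[2]
def tri(rs):
    A=sum(np.eye(3)-np.outer(d,d) for o,d in rs); b=sum((np.eye(3)-np.outer(d,d))@o for o,d in rs)
    return np.linalg.solve(A,b)
E
python3 - <<'E'
from h import *
I={n:bot.camera_info(n) for n in("scene","side")}
box={"scene":(270,145,410,250),"side":(270,155,440,290)}
hues={"red":[(0,8),(172,180)],"green":[(50,80)],"yellow":[(22,33)],"blue":[(105,125)]}
pts={}
for c,hs in hues.items():
    rs=[]
    for n in I:
        im=cv2.imread(f"pics/{n}0.png"); hsv=cv2.cvtColor(im,cv2.COLOR_BGR2HSV); x0,y0,x1,y1=box[n]
        m=np.zeros(im.shape[:2],np.uint8)
        for a,b in hs: m|=cv2.inRange(hsv,(a,150,50),(b,255,255))
        k=np.zeros_like(m);k[y0:y1,x0:x1]=m[y0:y1,x0:x1]
        _,l,st,ce=cv2.connectedComponentsWithStats(k)
        j=[q for q in range(1,len(st)) if 200<st[q,4]<900]
        print(c,n,[(st[q].tolist(),ce[q].round(1).tolist()) for q in j])
        if j: rs.append(ray(I[n],*ce[min(j,key=lambda q:abs(ce[q][0]-(x0+x1)/2) if c!="blue" else st[q,1]*0+abs(st[q,4]-420))]))
    if len(rs)==2: pts[c]=tri(rs); print(c,pts[c].round(4))
im=cv2.imread("pics/side0.png"); print("hub side z.096",plane(I["side"],398,132,.096).round(3),"handle top",plane(I["side"],427.5,116,.150).round(3),"bot",plane(I["side"],425,135,.094).round(3))
print("black side",plane(I["side"],334,252,.13).round(3),"scene",plane(I["scene"],365,217,.13).round(3))
i=bot.camera_info("wrist");print(i["vertical_fov"],i["cx"],i["cy"],np.round(i["pose"],3).tolist()); w=bot.camera("wrist")
cv2.imwrite("pics/w0.png",w[:,:,::-1])
E
```

```text
red scene [([288, 176, 21, 19, 310], [297.9, 185.4])]
red side [([308, 163, 27, 24, 512], [321.1, 174.4])]
red [0.6483 0.0212 0.1218]
green scene [([307, 207, 21, 19, 317], [317.3, 216.1])]
green side [([284, 201, 28, 26, 603], [297.5, 213.3])]
green [0.6648 0.1209 0.1217]
yellow scene [([377, 181, 21, 19, 308], [387.2, 189.8])]
yellow side [([381, 232, 31, 31, 749], [396.1, 247.3])]
yellow [0.493  0.1493 0.1217]
blue scene [([356, 154, 20, 17, 276], [365.2, 161.9])]
blue side [([270, 266, 28, 24, 375], [283.9, 280.8])]
blue [0.6247 0.2824 0.3165]
hub side z.096 [ 0.526 -0.166  0.096] handle top [ 0.474 -0.164  0.15 ] bot [ 0.469 -0.173  0.094]
black side [0.586 0.188 0.13 ] scene [0.588 0.187 0.13 ]
65.70646984690485 318.6419166384991 196.23332261403846 [[1.0, 0.0, 0.001, 0.5], [-0.0, 0.957, 0.291, 0.075], [-0.001, -0.291, 0.957, 0.374], [0.0, 0.0, 0.0, 1.0]]
```

View pics/w0.png

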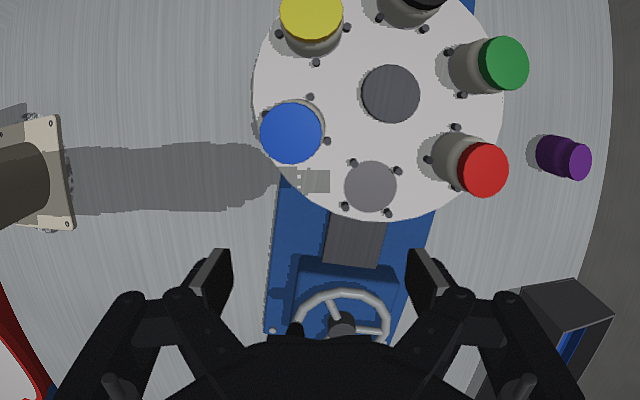

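```bash
python3 - <<'E'
import cv2
a=cv2.imread("pics/side0.png")[95:185,340:460]; cv2.imwrite("pics/c.png",cv2.resize(a,None,fx=6,fy=6,interpolation=2))
E
```

```text
(no output)
```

View pics/c.png

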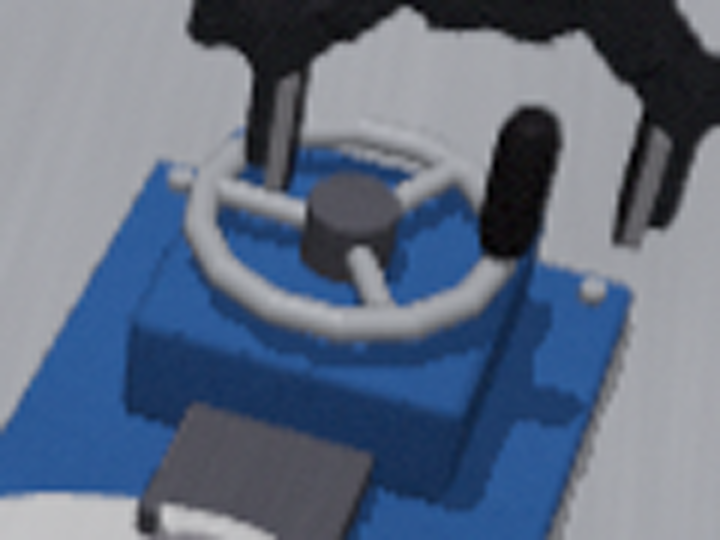

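The crop shows the hub top at side (398.7,128.8) and the handle running from its top (428.7,115.5) to its foot (424.2,135.5).

```bash
python3 - <<'E'
from h import *
i=bot.camera_info("side")
for u,v,z in((398.7,128.8,.096),(428.7,115.5,.150),(427,124.5,.125),(424.2,135.5,.096)): print(plane(i,u,v,z).round(4))
E
```

```text
[ 0.5259 -0.177   0.096 ]
[ 0.4718 -0.1662  0.15  ]
[ 0.4706 -0.1691  0.125 ]
[ 0.4707 -0.1684  0.096 ]
```

Emit:
{"name": "step_arm", "arguments": {
  "targets": "1 -0.02 -0.08 0 0 0 0;1 -0.04 -0.16 0 0 0 0;1 -0.05 -0.24 0 0 0 0;1 -0.058 -0.3 0 0 0 0;1 -0.058 -0.336 0 0 0 0;1 -0.058 -0.336 0 0 0 0;1 -0.058 -0.336 -0.04 0 0 0;1 -0.058 -0.336 -0.08 0 0 0;1 -0.058 -0.336 -0.08 0 0 0;1 -0.058 -0.336 -0.08 0 0 0"
}}

```text
clock: 0.98
eef_pos: [0.47, -0.167, 0.1904]
tool_rot: [0.707, 0.707, -0.001, -0.002]
ft_force: [-0.5, 0.1, 0.9]
grip_width: 0.0855
grasp_force: 0.0
```

```bash
python3 - <<'E'
from h import *
a=bot.camera("side")[50:200,300:480];cv2.imwrite("pics/s1.png",cv2.resize(a,None,fx=4,fy=4)[:,:,::-1])
E
```

```text
(no output)
```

View pics/s1.png

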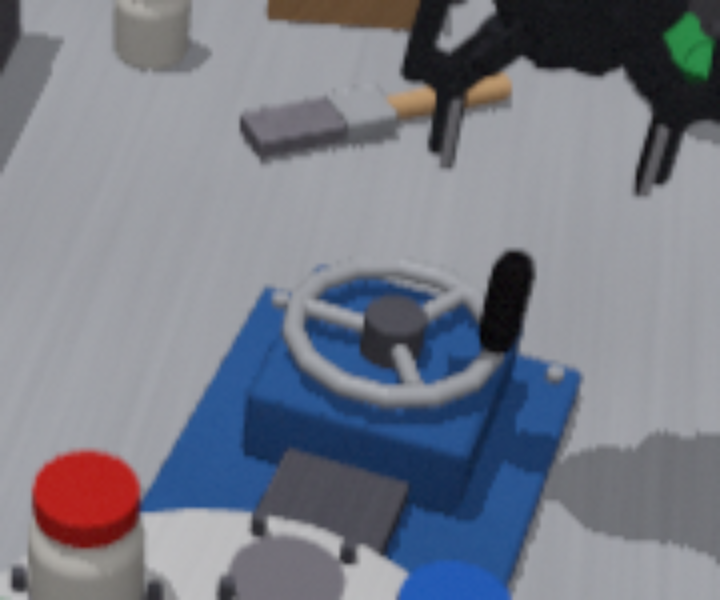

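The picture shows the open fingers straddling the handle line, with nothing in between. I'm lowering and closing.

Emit:
{"name": "step_arm", "arguments": {
  "targets": "1 0 0 -0.04 0 0 0;1 0 0 -0.08 0 0 0;1 0 0 -0.12 0 0 0;1 0 0 -0.162 0 0 0;1 0 0 -0.162 0 0 0;1 0 0 -0.162 0 0 0"
}}

```text
clock: 1.53
eef_pos: [0.471, -0.1676, 0.1108]
tool_rot: [0.707, 0.707, -0.0, -0.0]
ft_force: [0.6, -0.2, -0.5]
grip_width: 0.0855
grasp_force: 0.0
```

Emit:
{"name": "step_arm", "arguments": {
  "targets": "-1 0 0 0 0 0 0;-1 0 0 0 0 0 0;-1 0 0 0 0 0 0;-1 0 0 0 0 0 0;-1 0 0 0 0 0 0;-1 0 0 0 0 0 0;-1 0 0 0 0 0 0;-1 0 0 0 0 0 0;-1 0 0 0 0 0 0;-1 0 0 0 0 0 0"
}}

```text
clock: 2.37
eef_pos: [0.4721, -0.1682, 0.1113]
tool_rot: [0.707, 0.707, 0.001, 0.001]
ft_force: [1.7, 1.1, 5.1]
grip_width: 0.0204
grasp_force: 58.8
```

```bash
python3 - <<'E'
from h import *
a=bot.camera("side")[30:200,300:480];cv2.imwrite("pics/s2.png",cv2.resize(a,None,fx=3,fy=3)[:,:,::-1])
print(bot.get_obs()["ft_force"])
t=np.radians(169)
for k in range(3):
    s=t+k*np.radians(120)
    print(";".join("-1 %.3f %.3f 0 0 0 0"%(.11*(np.cos(s+a)-np.cos(s)),.11*(np.sin(s+a)-np.sin(s))) for a in np.radians(12*np.arange(1,11))))
E
```

```text
[2.60833421 0.03263953 5.133468  ]
-1 -0.002 -0.023 0 0 0 0;-1 0.001 -0.046 0 0 0 0;-1 0.008 -0.067 0 0 0 0;-1 0.020 -0.087 0 0 0 0;-1 0.036 -0.104 0 0 0 0;-1 0.055 -0.117 0 0 0 0;-1 0.076 -0.126 0 0 0 0;-1 0.098 -0.131 0 0 0 0;-1 0.121 -0.130 0 0 0 0;-1 0.144 -0.125 0 0 0 0
-1 0.021 0.010 0 0 0 0;-1 0.039 0.024 0 0 0 0;-1 0.054 0.041 0 0 0 0;-1 0.065 0.061 0 0 0 0;-1 0.072 0.083 0 0 0 0;-1 0.074 0.106 0 0 0 0;-1 0.071 0.129 0 0 0 0;-1 0.064 0.150 0 0 0 0;-1 0.052 0.170 0 0 0 0;-1 0.036 0.187 0 0 0 0
-1 -0.019 0.013 0 0 0 0;-1 -0.040 0.022 0 0 0 0;-1 -0.063 0.027 0 0 0 0;-1 -0.086 0.026 0 0 0 0;-1 -0.108 0.021 0 0 0 0;-1 -0.129 0.011 0 0 0 0;-1 -0.147 -0.003 0 0 0 0;-1 -0.162 -0.020 0 0 0 0;-1 -0.173 -0.040 0 0 0 0;-1 -0.180 -0.062 0 0 0 0
```

View pics/s2.png

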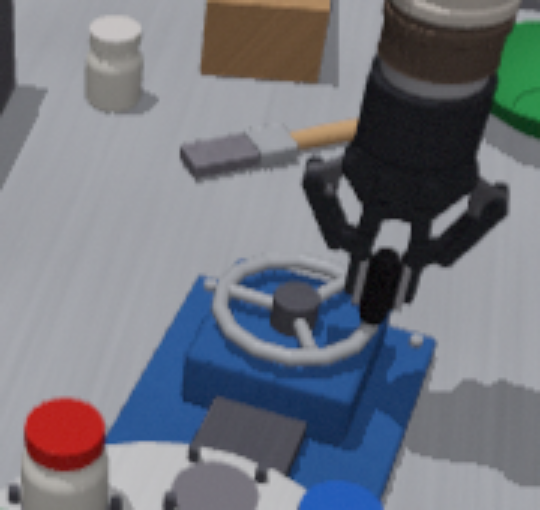

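The handle sits between the pads (crop 383,285) and the red jar hasn't moved. I'm starting the first 120°.

Emit:
{"name": "step_arm", "arguments": {
  "targets": "-1 -0.002 -0.023 0 0 0 0;-1 0.001 -0.046 0 0 0 0;-1 0.008 -0.067 0 0 0 0;-1 0.020 -0.087 0 0 0 0;-1 0.036 -0.104 0 0 0 0;-1 0.055 -0.117 0 0 0 0;-1 0.076 -0.126 0 0 0 0;-1 0.098 -0.131 0 0 0 0;-1 0.121 -0.130 0 0 0 0;-1 0.144 -0.125 0 0 0 0"
}}

```text
clock: 3.25
eef_pos: [0.5423, -0.2299, 0.1112]
tool_rot: [0.707, 0.707, -0.0, -0.001]
ft_force: [-4.5, 4.3, 11.0]
grip_width: 0.0203
grasp_force: 59.8
```

Forces are small, so I'll continue.

Emit:
{"name": "step_arm", "arguments": {
  "targets": "-1 0.021 0.010 0 0 0 0;-1 0.039 0.024 0 0 0 0;-1 0.054 0.041 0 0 0 0;-1 0.065 0.061 0 0 0 0;-1 0.072 0.083 0 0 0 0;-1 0.074 0.106 0 0 0 0;-1 0.071 0.129 0 0 0 0;-1 0.064 0.150 0 0 0 0;-1 0.052 0.170 0 0 0 0;-1 0.036 0.187 0 0 0 0"
}}

```text
clock: 4.08
eef_pos: [0.5632, -0.1364, 0.1113]
tool_rot: [0.707, 0.707, 0.002, 0.002]
ft_force: [4.7, 0.4, 5.9]
grip_width: 0.02
grasp_force: 59.1
```

Emit:
{"name": "step_arm", "arguments": {
  "targets": "-1 -0.019 0.013 0 0 0 0;-1 -0.040 0.022 0 0 0 0;-1 -0.063 0.027 0 0 0 0;-1 -0.086 0.026 0 0 0 0;-1 -0.108 0.021 0 0 0 0;-1 -0.129 0.011 0 0 0 0;-1 -0.147 -0.003 0 0 0 0;-1 -0.162 -0.020 0 0 0 0;-1 -0.173 -0.040 0 0 0 0;-1 -0.180 -0.062 0 0 0 0"
}}

```text
clock: 4.92
eef_pos: [0.472, -0.1677, 0.1113]
tool_rot: [0.707, 0.708, 0.002, 0.001]
ft_force: [7.0, 2.0, 3.6]
grip_width: 0.0208
grasp_force: 59.0
```

```bash
python3 - <<'E'
from h import *
a=bot.camera("side");cv2.imwrite("pics/s3.png",a[:,:,::-1])
E
```

```text
(no output)
```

View pics/s3.png

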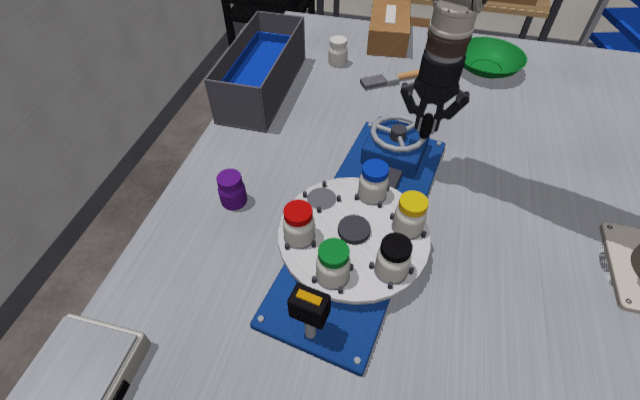

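After one turn, green is at the reader (333,255) and red is one pocket away (298,215). One more turn the same way.

Emit:
{"name": "step_arm", "arguments": {
  "targets": "-1 -0.002 -0.023 0 0 0 0;-1 0.001 -0.046 0 0 0 0;-1 0.008 -0.067 0 0 0 0;-1 0.020 -0.087 0 0 0 0;-1 0.036 -0.104 0 0 0 0;-1 0.055 -0.117 0 0 0 0;-1 0.076 -0.126 0 0 0 0;-1 0.098 -0.131 0 0 0 0;-1 0.121 -0.130 0 0 0 0;-1 0.144 -0.125 0 0 0 0"
}}

```text
clock: 5.8
eef_pos: [0.542, -0.23, 0.1112]
tool_rot: [0.707, 0.707, -0.0, -0.001]
ft_force: [-4.2, 2.1, 12.3]
grip_width: 0.0206
grasp_force: 60.1
```

Emit:
{"name": "step_arm", "arguments": {
  "targets": "-1 0.021 0.010 0 0 0 0;-1 0.039 0.024 0 0 0 0;-1 0.054 0.041 0 0 0 0;-1 0.065 0.061 0 0 0 0;-1 0.072 0.083 0 0 0 0;-1 0.074 0.106 0 0 0 0;-1 0.071 0.129 0 0 0 0;-1 0.064 0.150 0 0 0 0;-1 0.052 0.170 0 0 0 0;-1 0.036 0.187 0 0 0 0"
}}

```text
clock: 6.63
eef_pos: [0.5633, -0.1365, 0.1113]
tool_rot: [0.707, 0.707, 0.002, 0.002]
ft_force: [4.9, -0.1, 5.5]
grip_width: 0.0204
grasp_force: 59.3
```

Emit:
{"name": "step_arm", "arguments": {
  "targets": "-1 -0.019 0.013 0 0 0 0;-1 -0.040 0.022 0 0 0 0;-1 -0.063 0.027 0 0 0 0;-1 -0.086 0.026 0 0 0 0;-1 -0.108 0.021 0 0 0 0;-1 -0.129 0.011 0 0 0 0;-1 -0.147 -0.003 0 0 0 0;-1 -0.162 -0.020 0 0 0 0;-1 -0.173 -0.040 0 0 0 0;-1 -0.180 -0.062 0 0 0 0"
}}

```text
clock: 7.47
eef_pos: [0.472, -0.1677, 0.1113]
tool_rot: [0.707, 0.707, 0.002, 0.001]
ft_force: [6.2, 2.9, 4.6]
grip_width: 0.0204
grasp_force: 59.2
```

Emit:
{"name": "step_arm", "arguments": {
  "targets": "-1 0 0 0 0 0 0;-1 0 0 0 0 0 0;1 0 0 0 0 0 0;1 0 0 0 0 0 0;1 0 0 0 0 0 0;1 0 0 0 0 0 0;1 0 0 0 0 0 0;1 0 0 0 0 0 0;1 0 0 0 0 0 0;1 0 0 0 0 0 0"
}}

```text
clock: 8.3
eef_pos: [0.4709, -0.1679, 0.1102]
tool_rot: [0.707, 0.707, -0.0, -0.0]
ft_force: [0.3, -1.1, 0.5]
grip_width: 0.0853
grasp_force: 0.0
```

Emit:
{"name": "step_arm", "arguments": {
  "targets": "1 0 0 0.04 0 0 0;1 0 0 0.08 0 0 0;1 0 0 0.14 0 0 0;1 0 0 0.2 0 0 0;1 0 0 0.24 0 0 0;1 0 0 0.24 0 0 0;1 0 0 0.24 0 0 0;1 0 0 0.24 0 0 0"
}}

```text
clock: 8.97
eef_pos: [0.4705, -0.1678, 0.2296]
tool_rot: [0.707, 0.707, -0.0, -0.001]
ft_force: [0.5, -0.3, -0.9]
grip_width: 0.0854
grasp_force: 0.0
```

```bash
python3 - <<'E'
from h import *
rs=[]
for n in("scene","side"):
    im=bot.camera(n)
    if n=="side": cv2.imwrite("pics/s4.png",im[:,:,::-1])
    hsv=cv2.cvtColor(im,cv2.COLOR_RGB2HSV); m=cv2.inRange(hsv,(0,150,50),(8,255,255))|cv2.inRange(hsv,(172,150,50),(180,255,255))
    m[:145]=0; m[290:]=0; m[:,:260]=0; m[:,440:]=0
    _,_,st,ce=cv2.connectedComponentsWithStats(m); j=1+np.argmax(st[1:,4]); print(st[j],ce[j]); rs.append(ray(bot.camera_info(n),*ce[j]))
p=tri(rs); print(p, p[:2]-np.array([.5707+.0165,.0852+.0986]))
E
```

```text
[354 209  22  20 359] [364.62952646 218.47910864]
[319 239  31  30 759] [333.86693017 253.21870883]
[0.58661531 0.18468991 0.12161023] [-0.00058469  0.00088991]
```

View pics/s4.png

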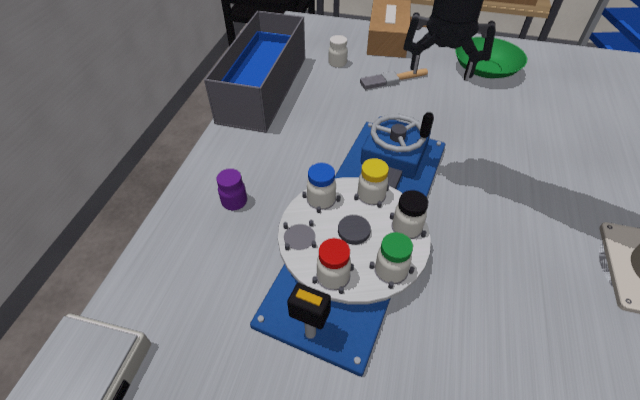

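The red jar stands upright at the reader (334,253), about 1 mm from the stop, and the gripper is clear of the handle. I'm handing the job in.

```bash
python3 -c "
from workcell import bot
print(bot.job_done())"
```

```text
the job is handed in; nothing more can be done
None
```

I gave the handwheel two full counter-clockwise turns and handed the job in at about 9 s: the red-lidded jar stands upright in its pocket, measured about 1 mm from the stop, with the handle released and the gripper clear; no verdict came back.

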